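Flick the week wheel on to Saturday

TASK

It is Saturday: flick the tabbed edge of the wooden week calendar's wheel with a fingertip, anticlockwise as seen from above, one click at a time and letting the wheel settle after each click, until the red field rests in the window, and do not go past it. Do not grasp, lift or push the calendar out of its place, leave the other things on the table alone, and draw the hand clear when done.

Things in the scene. Friction and masses are not known exactly. Their poses are not given: they have to be found in the camera images.
- calendar: Loose wooden week calendar, 1.6 kg; base plate 190 (x) x 196 (y) x 14 mm high; origin at the centre of its underside, z up. Its rear half (own x from +10 to +95 mm) is a housing 54 mm high with a brass-framed window in the roof; in the front half (-x, facing the robot, turned at most 0.35 rad) the wheel lies open above the base plate.
- wheel_axis (a point): Point on the day wheel's vertical axis, over the calendar's centre, 40 mm above its underside (top of the wooden disc). Disc: radius 46 mm, heights 30 to 40 mm. Seven radial tabs 51.43 degrees apart stick out to radius 80 mm, each 8 mm wide along the rim, heights 24 to 44 mm.
- window (a point): Centre of the 24 x 28 mm window in the housing roof, 34 mm from the wheel axis towards the calendar's +x, 54 mm above its underside. The coloured field of the wheel below it is the day shown; with a field in the window one tab points straight at +x.
- day_wheel (a joint): Wheel angle, rad, growing anticlockwise from above (front edge moves to the calendar's -y). Clicks at steps of 2 pi/7 = 0.8976: 0 white, 1 yellow, 2 green, 3 blue, 4 grey, 5 red (4.488), 6 black. Starts in click 1, 2 or 3, rarely poised midway (a tab at the front). A spring pulls it into the nearest click: past half a step it snaps on, else falls back; 2 N at a tab. Stops 0.3 beyond 0 and 6.
- display_box: loose dark wooden display box, empty, 90 (x) x 150 (y) x 160 mm high, 0.7 kg, closed glass door on its front (-x); origin at the centre of its underside. To be left alone.
- glass_door (a joint): opening angle of the display box's glass door in rad, 0 closed. To be left closed.
- figurine: loose white glazed ceramic figurine, 54 mm wide, 98 mm tall, 0.18 kg; origin at the centre of its underside. To be left alone.
- lidded_box: loose blue plastic box with white lid, 106 x 136 x 67 mm high, 0.4 kg; origin at the centre of its underside. To be left alone.
- pen: loose aluminium pen lying on the table along its own x, 135 mm long, 10 mm thick; origin under its middle. To be left alone.
- front_gap (a point): Fixed point of the calendar at its front: 70 mm from the wheel axis towards the calendar's -x, 34 mm above its underside. With the wheel resting in a click it is the middle of a gap between two tabs, which stand 25.7 degrees to each side; a fingertip can reach into the gap to 28 mm height, 14 mm above the base plate.

How it is judged:
By the outcome, as a careful person would: the job done as asked, in the order asked, and still so for the second after the job is handed in, with the robot touching nothing.
It also fails if it takes over 67 s, if anything falls off the work surface, if the arm or the gripper's body presses on something with over 40 N, if the wrist force passes 120 N, or if a joint passes its speed limit or range.

ROBOT

A 6-joint arm with a two-finger parallel gripper is mounted at the origin on the work surface. World frame = base frame: x ahead of the robot, y to its left, z up, the work surface at z = 0. Lengths are in mm, angles in degrees, forces in N, time in s.
With the tool pointing down it reaches from about 300 to 850 mm from the base axis. Payload 4.2 kg.
Tool frame: the origin (TCP) lies at the very end of the fingers, on their centre line; the grasp point (between the pads) lies 19 mm behind it (env.grip_depth is the distance from the TCP to the grasp point, in mm); y points along the fingers, z is the direction in which the jaws open and shut, and the axes are right-handed (so a half turn about y gives the same grasp; the last joint's range is limited). The gripper opens to 91 mm and grips with 3 to 60 N. Pads are 32 mm wide; open, the fingers measure 118 mm over their backs; the gripper's body (76 mm by 178 mm) begins 60 mm behind the grasp point.
Start: joints at [-76.261, 18.312, 89.639, -0, 72.044, -1.146], TCP at [147.713, -555.72, 213.976] pointing down, gripper open.
Joint ranges: [-177.97, 177.97], [-48.28, 115.42], [12.27, 149.76], [-77.06, 257.06], [2.81, 150.46], [-146.56, 146.56]. Speed limits (degrees/s): [147.25, 147.25, 180, 180, 180, 180].

INTERFACE

Orientations are given as [roll, pitch, yaw] about the fixed x, y, z axes, in that order (R = Rz(yaw) Ry(pitch) Rx(roll)).
In Python, from workcell import state, imaging, job, env gives the robot as it stands.
- The arm moves only by the shell command python3 -m pendant 'ROWS' [FORCE]. ROWS is JSON, a list of rows, each an object with "delta_pos": the shift along the tool's x, y, z in cm, a list of three; "twist": the turn, a rotation vector about the tool's x, y, z in degrees, a list of three; "grip": the opening in per cent of the stroke, from 0 (shut) to 100 (fully open). In form: [{"delta_pos": [tx, ty, tz], "twist": [wx, wy, wz], "grip": grip}, ...]. A call has exactly 5 rows; each row is the pose to reach, as a shift and turn from the pose commanded when the call began, along the tool's axes at that moment; what a row does not reach only later rows make up. A row lasts 1/10 s, in which the tool goes at most 50 mm and 8.59 degrees, less where a joint would pass 70% of its speed; a pose out of reach is approached as far as the arm can. A call with a gripper value outside its range is refused whole. The fingers move at their own pace and stop on an object; FORCE is the grip in N (left out, the last holds). Time passes only in rows, so rows that repeat a pose let the fingers close, or fill a call up. It gives the time, the measured TCP pose, the force and the opening at its end, in the units of the state.
- state(): the state, without advancing time (a new reading comes with each control period).
- imaging.grab_frame(name): name is "scene" or "top" or "wrist"; returns (picture, depth): 420x560x3 uint8, red, green, blue; 420x560 float32, mm along the optical axis (not along the pixel's ray), 0 where there is no reading.
- imaging.camera_info(name): a dict with "fx", "fy", "cx", "cy" (pixels), "k1" (the pictures are not rectified: a ray, as slopes to the right and down, at radius r is drawn at 1 + k1 r^2 times it, then the intrinsics apply), "R" (3x3) and "t" (3): a world point X has camera coordinates R X + t. Camera axes: x right, y down, z forward; pixel columns grow to the right and rows downward; lengths in mm; the calibration is good to about 2 mm. A picture is of the moment at which its call begins: read the wrist's pose just before it. camera_info takes no time and is no camera call; for the wrist camera it gives the pose at the moment of the call.
- job.job_done(): hands the job in, once; it reports no verdict.
The state is a dict: "time_s": time; "qpos": joint angles; "qvel": joint speeds; "effort": joint torques, N m; "ee_pos": TCP position; "ee_rot": TCP orientation; "force": force on the tool from outside, world axes, zero at the start; "torque": the same for the moment, N m; "gripper_width": finger opening in mm.
Only numpy, scipy, OpenCV 4.12 (cv2) and the standard library are available. Lean on these libraries where they do the work, as an engineer would, in place of code of your own. Each camera call takes 0.05 s, during which the arm holds its last target.

## Working session

There is one attempt and no reset: what is moved stays moved. The work goes in short steps, Python scripts to look and compute and a shell command to move; the robot and the scene stay as the last step left them, time stands still between calls to the robot, and variables do not carry over. Pictures are saved under pics/ and viewed, and the job is handed in when it is done.

```bash
ls; mkdir -p pics; python3 - <<'E'
from workcell import state, imaging, job, env
import cv2
print(state())
for n in ("scene","top","wrist"):
    p,d=imaging.grab_frame(n); cv2.imwrite(f"pics/{n}0.png",p[:,:,::-1]); 
    import numpy as np; np.savez(f"{n}0.npz",p=p,d=d)
    print(n,imaging.camera_info(n))
E
```

```text
pics
{'time_s': 0.0, 'qpos': array([-7.62607697e+01,  1.83529761e+01,  8.97060497e+01, -1.31536773e-03,
        7.20434937e+01, -1.14557541e+00]), 'qvel': array([ 0.00340914, -0.01385056, -0.06294934,  0.01687119, -0.01885238,
        0.01729704]), 'effort': array([ 5.06013093e-04, -4.12464666e+01, -2.31971669e+01,  7.27018621e-02,
        4.57381003e-02, -1.47518658e-04]), 'ee_pos': array([ 147.58222457, -555.22066832,  213.10931074]), 'ee_rot': array([-9.01025240e+01,  7.99324287e-04, -1.65114788e+02]), 'force': array([0.18185043, 0.54134271, 0.16715042]), 'torque': array([0.01936996, 0.00262657, 0.00171928]), 'gripper_width': 91.16405188325551}
scene {'fx': 447.75622296156047, 'fy': 447.75622296156047, 'cx': 276.86453575971973, 'cy': 209.06911394793184, 'k1': -0.09465433601489812, 'R': array([[ 0.44662688,  0.89469068, -0.00728088],
       [ 0.64748473, -0.32881713, -0.68749023],
       [-0.61748518,  0.30233736, -0.72615713]]), 't': array([-306.96504554, -329.84836078, 1447.74009759])}
top {'fx': 530.096666924966, 'fy': 530.096666924966, 'cx': 282.04700704130204, 'cy': 208.96685423570176, 'k1': -0.048603796969213964, 'R': array([[ 0.02633921, -0.99959632,  0.01065098],
       [-0.98121377, -0.0278889 , -0.19089723],
       [ 0.19111722, -0.0054228 , -0.98155224]]), 't': array([   4.89340138,  608.25362139, 1213.84155558])}
wrist {'fx': 322.9735534417938, 'fy': 322.9735534417938, 'cx': 273.46057991176025, 'cy': 212.7458615299685, 'k1': -0.022278178349790647, 'R': array([[ 0.25659674, -0.96651477, -0.00270232],
       [-0.93483678, -0.24889471,  0.25324221],
       [-0.24543493, -0.0624549 , -0.96739913]]), 't': array([-574.24745318,  -28.04467698,  391.34153532])}
```

View pics/top0.png

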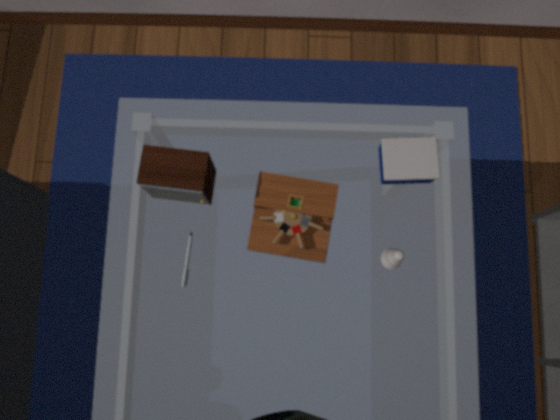

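View pics/scene0.png

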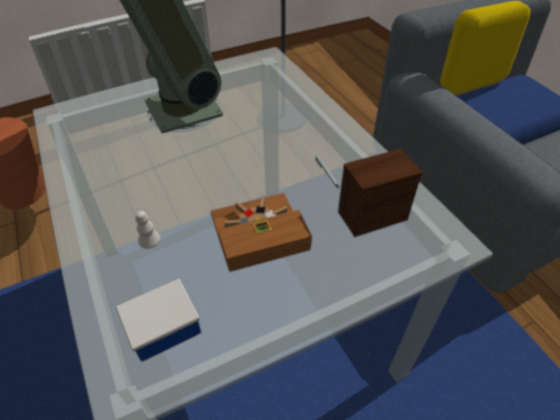

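```bash
cat > h.py <<'E'
import numpy as np, cv2
from workcell import state, imaging, job, env
def ray(ci,u,v):
    xd=(u-ci['cx'])/ci['fx']; yd=(v-ci['cy'])/ci['fy']
    x,y=xd,yd
    for _ in range(20):
        f=1+ci['k1']*(x*x+y*y); x,y=xd/f,yd/f
    R=np.array(ci['R']);t=np.array(ci['t'])
    return -R.T@t, R.T@np.array([x,y,1.])
def onz(ci,u,v,z):
    o,d=ray(ci,u,v); return o+d*(z-o[2])/d[2]
def proj(ci,X):
    c=np.array(ci['R'])@np.array(X,float)+np.array(ci['t']); x,y=c[:2]/c[2]; f=1+ci['k1']*(x*x+y*y)
    return ci['fx']*x*f+ci['cx'], ci['fy']*y*f+ci['cy']
def grab(n,tag):
    s=state(); ci=imaging.camera_info(n); p,d=imaging.grab_frame(n)
    cv2.imwrite(f"pics/{tag}.png",p[:,:,::-1]); np.savez(f"{tag}.npz",p=p,d=d,R=ci['R'],t=ci['t'])
    return p,d,ci
E
python3 - <<'E'
from h import *
p=cv2.imread("pics/top0.png"); c=p[160:275,235:350]
cv2.imwrite("pics/top0c.png",cv2.convertScaleAbs(cv2.resize(c,None,fx=5,fy=5,interpolation=cv2.INTER_CUBIC),alpha=1.6))
E
```

```text
(no output)
```

View pics/top0c.png

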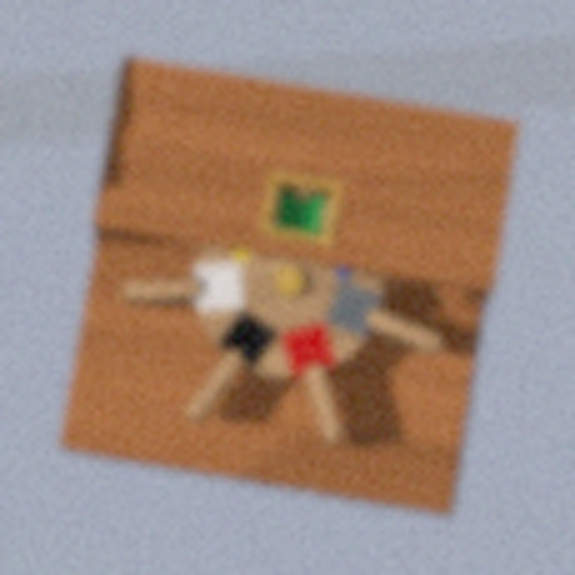

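View pics/wrist0.png

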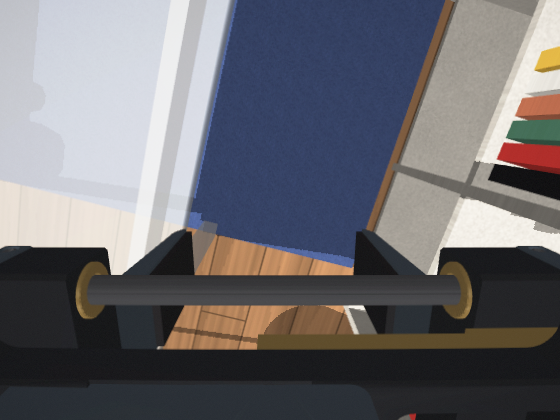

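```bash
python3 - <<'E'
from h import *
ci=imaging.camera_info("top")
def q(x,y,z): return onz(ci,235+(x+.5)/5-.5,160+(y+.5)/5-.5,z)
rl,rr=q(130,58,54),q(518,120,54); fl,fr=q(62,448,14),q(452,513,14)
win=q(302,208,54); knob=q(291,280,45)
print(rl,rr,np.linalg.norm(rl-rr)); print(fl,fr,np.linalg.norm(fl-fr)); print(np.linalg.norm((rl-fl)[:2]),np.linalg.norm((rr-fr)[:2]))
c=(rl+rr+fl+fr)/4
print("centre",c,"win",win,"knob",knob)
for a,b in((rr,rl),(fr,fl)): print(np.degrees(np.arctan2(*(b-a)[1::-1]))-90)
for a,b in((fr,rr),(fl,rl)): print(np.degrees(np.arctan2(*(b-a)[1::-1])))
w=(win-knob);print(np.hypot(*w[:2]),np.degrees(np.arctan2(w[1],w[0])))
axis=c
for n,t in dict(white=(125,292),black=(192,415),red=(335,437),grey=(440,345)).items():
    P=q(*t,44); d=P-knob; print(n,P,np.hypot(*d[:2]),np.degrees(np.arctan2(d[1],d[0])))
s=state(); print(s['ee_pos'],s['ee_rot'])
E
```

```text
[701.24233617  76.35810345  54.        ] [ 675.60367885 -113.58243841   54.        ] 191.66311640904814
[513.77679768 104.45773926  14.        ] [487.14284472 -87.07125983  14.        ] 193.37198592851718
189.55979968563443 190.31639074995223
centre [594.44141435  -4.95946388  34.        ] win [628.78698866  -9.2775701   54.        ] knob [594.91909753  -4.99402521  45.        ]
-7.687465448499381
-7.916760439391211
-8.007374326979464
-8.524729072450977
34.13770359216387 -7.20838438624989
white [586.92882349  75.16126838  44.        ] 80.55256401756812 95.6927185791225
black [527.94993016  40.98637576  44.        ] 81.2346394806145 145.52687343677033
red [519.23381425 -27.83409687  44.        ] 79.05650496882578 -163.20739783817373
grey [565.2484291  -77.66833788  44.        ] 78.4977979794088 -112.20867099507586
[ 147.61645456 -555.36520393  213.33516842] [-9.00737657e+01  1.14089500e-03 -1.65117706e+02]
```

```bash
python3 -m pendant '[{"delta_pos":[-3.3,0,-3.0],"twist":[0,0,0],"grip":0},{"delta_pos":[-6.7,0,-6.0],"twist":[0,0,0],"grip":0},{"delta_pos":[-10,0,-8.9],"twist":[0,0,0],"grip":0},{"delta_pos":[-13.4,0,-11.9],"twist":[0,0,0],"grip":0},{"delta_pos":[-16.7,0,-14.9],"twist":[0,0,0],"grip":0}]' 10
python3 -m pendant '[{"delta_pos":[-3.3,0,-3.0],"twist":[0,0,0],"grip":0},{"delta_pos":[-6.7,0,-6.0],"twist":[0,0,0],"grip":0},{"delta_pos":[-10,0,-8.9],"twist":[0,0,0],"grip":0},{"delta_pos":[-13.4,0,-11.9],"twist":[0,0,0],"grip":0},{"delta_pos":[-16.7,0,-14.9],"twist":[0,0,0],"grip":0}]'
```

```text
time_s: 0.65
ee_pos: [271.4, -367.1, 213.8]
ee_rot: [-90.0, 0.0, -165.1]
force: [0.4, -0.5, 0.6]
gripper_width: 54.4
time_s: 1.15
ee_pos: [394.6, -180.2, 213.9]
ee_rot: [-90.0, 0.0, -165.1]
force: [0.7, -1.2, 0.3]
gripper_width: 14.2
```

```bash
python3 -m pendant '[{"delta_pos":[-3.3,0,-3.0],"twist":[0,0,0],"grip":0},{"delta_pos":[-6.7,0,-6.0],"twist":[0,0,0],"grip":0},{"delta_pos":[-10,0,-8.9],"twist":[0,0,0],"grip":0},{"delta_pos":[-13.4,0,-11.9],"twist":[0,0,0],"grip":0},{"delta_pos":[-16.7,0,-14.9],"twist":[0,0,0],"grip":0}]'
python3 - <<'E'
from h import *
for n in("wrist","top","scene"): grab(n,n+"1")
print(state()['ee_pos'],state()['gripper_width'])
ci=imaging.camera_info("wrist"); print(proj(ci,[594.5,-5,45]),proj(ci,state()['ee_pos']), -np.array(ci['R']).T@ci['t'])
E
```

```text
time_s: 1.65
ee_pos: [517.7, 6.8, 213.7]
ee_rot: [-90.0, -0.0, -165.1]
force: [1.2, -1.1, -0.2]
gripper_width: 0.3
[517.76684301   6.90840528 213.25715007] 0.4130227371003958
(np.float64(304.46297037858636), np.float64(129.00973978503515)) (np.float64(273.100140013977), np.float64(258.85818426978136)) [587.37172425  25.19389518 384.00583098]
```

View pics/wrist1.png

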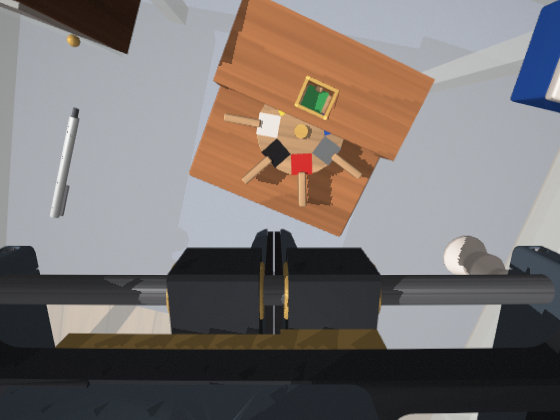

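View pics/top1.png

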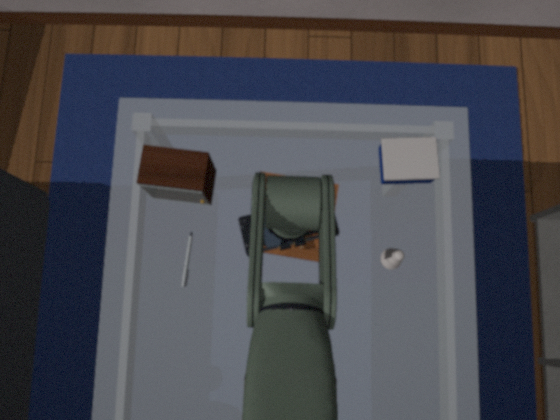

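View pics/scene1.png

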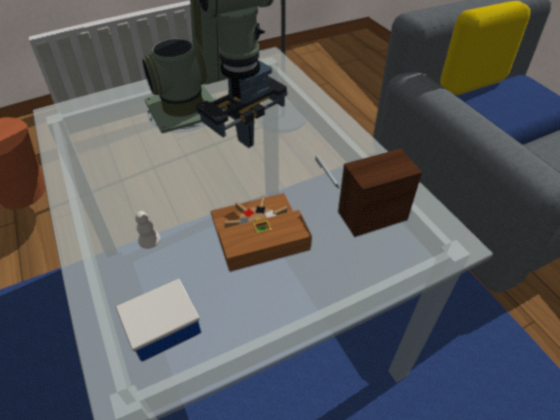

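```bash
python3 -m pendant '[{"delta_pos":[0,3,0],"twist":[0,0,0],"grip":0},{"delta_pos":[0,6,0],"twist":[0,0,0],"grip":0},{"delta_pos":[0,9,0],"twist":[0,0,0],"grip":0},{"delta_pos":[0,12,0],"twist":[0,0,0],"grip":0},{"delta_pos":[0,14,0],"twist":[0,0,0],"grip":0}]'
python3 - <<'E'
from h import *
z=np.load("wrist1.npz");ci=imaging.camera_info("wrist");ci['R']=z['R'];ci['t']=z['t']
for n,u,v,h in(("knob",302,131,47),("white",225,118,44),("black",245,181,44),("red",302,205,44),("grey",360,176,44)):
    P=onz(ci,u,v,h);d=P-[594.5,-5,0];print(n,P.round(1),np.hypot(*d[:2]).round(1),np.degrees(np.arctan2(d[1],d[0])).round(1)%360)
grab("wrist","wrist2"); print(state()['ee_pos'])
E
```

```text
time_s: 2.3
ee_pos: [515.0, 3.7, 72.0]
ee_rot: [-90.0, -0.2, -165.2]
force: [0.8, -0.4, -0.6]
gripper_width: 0.6
knob [592.   -3.4  47. ] 3.0 148.3
white [584.3  75.4  44. ] 81.0 97.2
black [526.8  40.5  44. ] 81.5 146.1
red [517.2 -25.3  44. ] 79.9 194.8
grey [563.4 -76.   44. ] 77.5 246.4
[513.1651544    3.75619191  69.53737531]
```

View pics/wrist2.png

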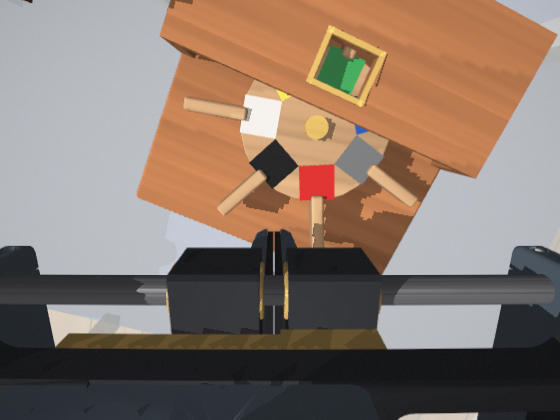

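```bash
python3 -m pendant '[{"delta_pos":[-0.5,0.5,0],"twist":[0,0,0],"grip":0},{"delta_pos":[-0.5,1.4,0],"twist":[0,0,0],"grip":0},{"delta_pos":[-0.5,2.5,0],"twist":[0,0,0],"grip":0},{"delta_pos":[-0.5,3.8,0],"twist":[0,0,0],"grip":0},{"delta_pos":[-0.5,3.8,0],"twist":[0,0,0],"grip":0}]'
python3 - <<'E'
from h import *
grab("wrist","wrist3"); s=state();print(s['ee_pos'],s['force'])
E
```

```text
time_s: 2.85
ee_pos: [520.7, 6.2, 34.7]
ee_rot: [-90.0, -0.2, -165.1]
force: [-0.2, 0.2, -0.0]
gripper_width: 0.6
[521.4027054    6.18052663  35.4926804 ] [0.62352821 1.10573785 0.15946255]
```

View pics/wrist3.png

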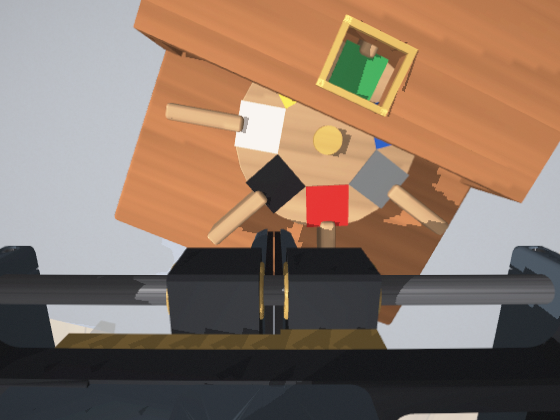

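```bash
python3 -m pendant '[{"delta_pos":[0.3,0.2,0.7],"twist":[0,0,0],"grip":0},{"delta_pos":[0.6,0.2,1.3],"twist":[0,0,0],"grip":0},{"delta_pos":[0.7,0.2,1.7],"twist":[0,0,0],"grip":0},{"delta_pos":[0.8,0.2,2.3],"twist":[0,0,0],"grip":0},{"delta_pos":[0.8,0.2,3.0],"twist":[0,0,0],"grip":0}]'
python3 - <<'E'
from h import *
grab("wrist","wrist4"); s=state();print(s['ee_pos'],s['force'])
E
```

```text
time_s: 3.4
ee_pos: [522.1, -25.1, 34.3]
ee_rot: [-90.0, 0.0, -165.1]
force: [-0.2, 2.4, -0.7]
gripper_width: 0.6
[522.47703125 -26.16389116  34.22283968] [0.72360562 0.23910022 0.46337433]
```

View pics/wrist4.png

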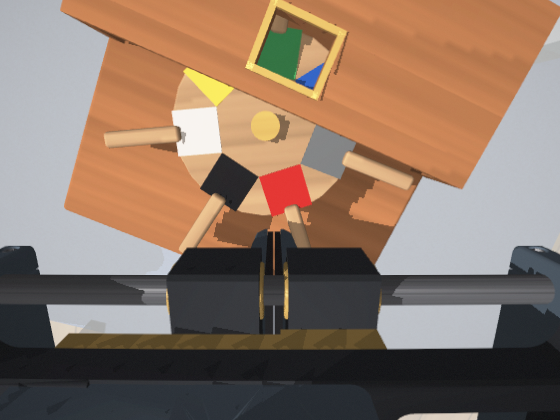

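```bash
python3 -m pendant '[{"delta_pos":[0,0,0.3],"twist":[0,0,0],"grip":0},{"delta_pos":[-0.1,0,0.6],"twist":[0,0,0],"grip":0},{"delta_pos":[-0.1,0,0.9],"twist":[0,0,0],"grip":0},{"delta_pos":[-0.1,0,1.2],"twist":[0,0,0],"grip":0},{"delta_pos":[-0.2,0,1.4],"twist":[0,0,0],"grip":0}]'
python3 - <<'E'
from h import *
grab("wrist","wrist5"); s=state();print(s['ee_pos'],s['force'])
E
```

```text
time_s: 3.95
ee_pos: [527.4, -38.2, 33.9]
ee_rot: [-90.0, -0.0, -165.1]
force: [0.4, 0.7, -0.7]
gripper_width: 0.4
[527.79820521 -38.38481774  33.9200688 ] [-0.08780779 -0.24069114 -0.17677379]
```

View pics/wrist5.png

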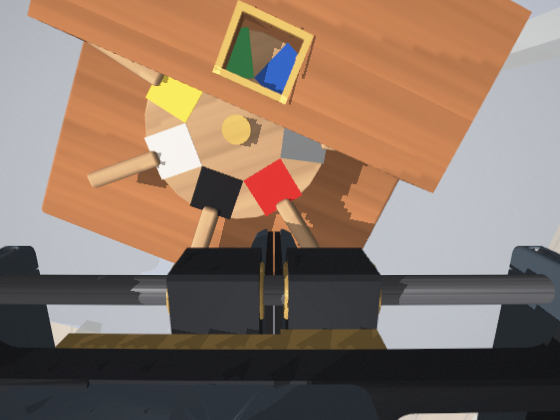

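```bash
python3 -m pendant '[{"delta_pos":[0,0,0.2],"twist":[0,0,0],"grip":0},{"delta_pos":[-0.1,0,0.3],"twist":[0,0,0],"grip":0},{"delta_pos":[-0.1,0,0.5],"twist":[0,0,0],"grip":0},{"delta_pos":[-0.1,0,0.5],"twist":[0,0,0],"grip":0},{"delta_pos":[-0.1,0,0.5],"twist":[0,0,0],"grip":0}]'
python3 - <<'E'
from h import *
grab("wrist","wrist6"); s=state();print(s['ee_pos'],s['force'])
E
```

```text
time_s: 4.5
ee_pos: [529.6, -42.4, 33.9]
ee_rot: [-90.0, -0.0, -165.1]
force: [0.8, -0.8, 0.6]
gripper_width: 0.1
[529.61663757 -42.37405571  33.92694468] [-0.59071227  0.35848847  1.24703675]
```

View pics/wrist6.png

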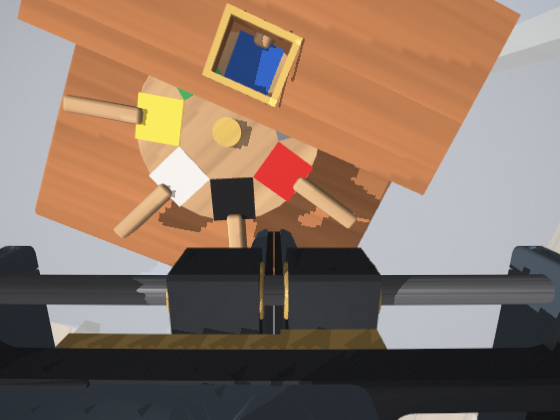

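```bash
python3 -m pendant '[{"delta_pos":[0,-1,0.1],"twist":[0,0,0],"grip":0},{"delta_pos":[0,-2.5,0.1],"twist":[0,0,0],"grip":0},{"delta_pos":[0,-3.5,0],"twist":[0,0,0],"grip":0},{"delta_pos":[-0.4,-3.5,-2.5],"twist":[0,0,0],"grip":0},{"delta_pos":[-0.4,-3.5,-4.9],"twist":[0,0,0],"grip":0}]'
python3 -m pendant '[{"delta_pos":[0,0,0],"twist":[0,0,0],"grip":0},{"delta_pos":[0,0,0],"twist":[0,0,0],"grip":0},{"delta_pos":[0,0,0],"twist":[0,0,0],"grip":0},{"delta_pos":[0,0,0],"twist":[0,0,0],"grip":0},{"delta_pos":[0,0,0],"twist":[0,0,0],"grip":0}]'
python3 - <<'E'
from h import *
p,d,ci=grab("wrist","wrist7"); s=state();print(s['ee_pos'],s['force']); print(proj(ci,[594.5,-5,47]))
E
```

```text
time_s: 5.05
ee_pos: [521.8, 6.3, 70.1]
ee_rot: [-90.0, 0.1, -165.2]
force: [-0.5, 0.1, -0.4]
gripper_width: 0.5
time_s: 5.55
ee_pos: [521.1, 5.4, 68.9]
ee_rot: [-90.0, 0.0, -165.2]
force: [1.3, 0.3, 0.7]
gripper_width: 0.7
[521.02302156   5.47606682  68.86343543] [ 0.58848627 -0.3413919   0.67563286]
(np.float64(322.7669035780259), np.float64(134.57634349946338))
```

View pics/wrist7.png

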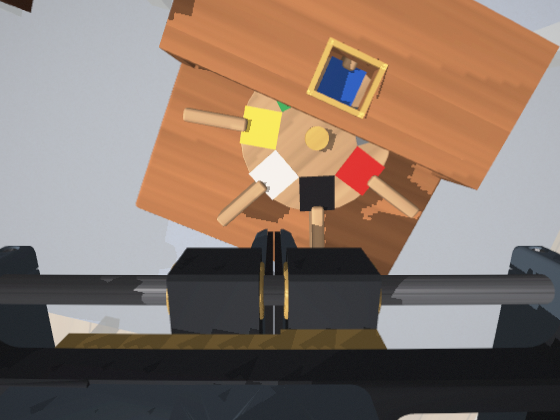

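```bash
python3 -m pendant '[{"delta_pos":[0,1,0],"twist":[0,0,0],"grip":0},{"delta_pos":[0,2,0],"twist":[0,0,0],"grip":0},{"delta_pos":[0,3,0],"twist":[0,0,0],"grip":0},{"delta_pos":[0,3.5,0],"twist":[0,0,0],"grip":0},{"delta_pos":[0,3.5,0],"twist":[0,0,0],"grip":0}]'
python3 -m pendant '[{"delta_pos":[0.3,0,0.7],"twist":[0,0,0],"grip":0},{"delta_pos":[0.6,0,1.3],"twist":[0,0,0],"grip":0},{"delta_pos":[0.7,0,1.7],"twist":[0,0,0],"grip":0},{"delta_pos":[0.8,0,2.3],"twist":[0,0,0],"grip":0},{"delta_pos":[0.8,0,3.0],"twist":[0,0,0],"grip":0}]'
python3 -m pendant '[{"delta_pos":[0,0,0.3],"twist":[0,0,0],"grip":0},{"delta_pos":[-0.1,0,0.6],"twist":[0,0,0],"grip":0},{"delta_pos":[-0.1,0,0.9],"twist":[0,0,0],"grip":0},{"delta_pos":[-0.1,0,1.2],"twist":[0,0,0],"grip":0},{"delta_pos":[-0.2,0,1.4],"twist":[0,0,0],"grip":0}]'
python3 - <<'E'
from h import *
grab("wrist","wrist8"); s=state();print(s['ee_pos'],s['force'])
E
```

```text
time_s: 6.1
ee_pos: [520.1, 6.0, 32.7]
ee_rot: [-90.0, -0.1, -165.1]
force: [-0.8, -0.0, -0.2]
gripper_width: 0.4
time_s: 6.6
ee_pos: [521.1, -25.4, 34.3]
ee_rot: [-90.0, 0.0, -165.1]
force: [0.5, 2.1, -0.5]
gripper_width: 0.3
time_s: 7.1
ee_pos: [526.4, -38.5, 33.9]
ee_rot: [-90.0, -0.0, -165.1]
force: [0.1, -0.2, 0.2]
gripper_width: 0.7
[526.7818248  -38.62586754  33.88336114] [-0.05230294 -1.08014785  0.28463303]
```

View pics/wrist8.png

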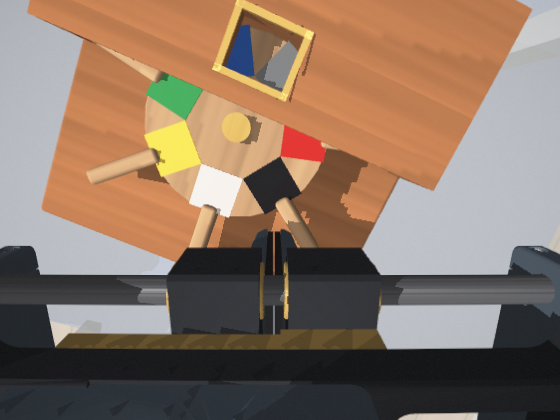

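Same as before: the window at (263,48) is half blue, half grey. I'll give the small final push.

```bash
python3 -m pendant '[{"delta_pos":[0,0,0.2],"twist":[0,0,0],"grip":0},{"delta_pos":[-0.1,0,0.3],"twist":[0,0,0],"grip":0},{"delta_pos":[-0.1,0,0.5],"twist":[0,0,0],"grip":0},{"delta_pos":[-0.1,0,0.5],"twist":[0,0,0],"grip":0},{"delta_pos":[-0.1,0,0.5],"twist":[0,0,0],"grip":0}]'
python3 - <<'E'
from h import *
grab("wrist","wrist9"); s=state();print(s['ee_pos'],s['force'])
E
```

```text
time_s: 7.65
ee_pos: [528.7, -42.6, 33.9]
ee_rot: [-90.0, -0.0, -165.1]
force: [-0.0, -0.4, 0.4]
gripper_width: 0.5
[528.65705223 -42.64133312  33.9341113 ] [ 0.52186027  0.77486383 -0.10954809]
```

View pics/wrist9.png

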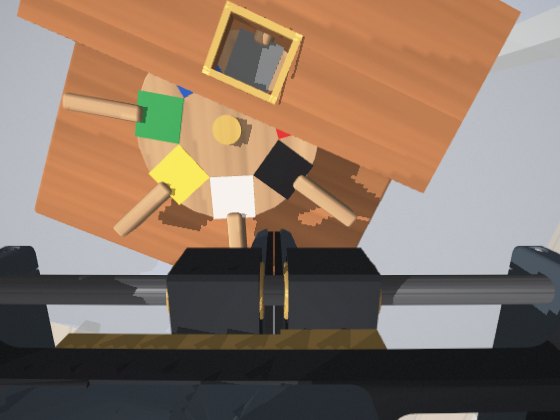

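Grey now rests in the window. Next I lift, return, let it settle and look before the last click.

```bash
python3 -m pendant '[{"delta_pos":[0,-1,0.1],"twist":[0,0,0],"grip":0},{"delta_pos":[0,-2.5,0.1],"twist":[0,0,0],"grip":0},{"delta_pos":[0,-3.5,0],"twist":[0,0,0],"grip":0},{"delta_pos":[-0.4,-3.5,-2.5],"twist":[0,0,0],"grip":0},{"delta_pos":[-0.4,-3.5,-4.9],"twist":[0,0,0],"grip":0}]'
python3 -m pendant '[{"delta_pos":[0,0,0],"twist":[0,0,0],"grip":0},{"delta_pos":[0,0,0],"twist":[0,0,0],"grip":0},{"delta_pos":[0,0,0],"twist":[0,0,0],"grip":0},{"delta_pos":[0,0,0],"twist":[0,0,0],"grip":0},{"delta_pos":[0,0,0],"twist":[0,0,0],"grip":0}]'
python3 - <<'E'
from h import *
grab("wrist","wrist10"); s=state();print(s['ee_pos'],s['force'])
E
```

```text
time_s: 8.2
ee_pos: [520.9, 6.0, 70.1]
ee_rot: [-90.0, 0.1, -165.2]
force: [-0.5, 0.1, -1.2]
gripper_width: 0.3
time_s: 8.7
ee_pos: [520.1, 5.1, 68.9]
ee_rot: [-90.0, -0.0, -165.2]
force: [-0.3, -0.3, -0.3]
gripper_width: 0.4
[520.08537894   5.23682708  68.88027943] [-0.87821078  0.17321486 -0.48682442]
```

View pics/wrist10.png

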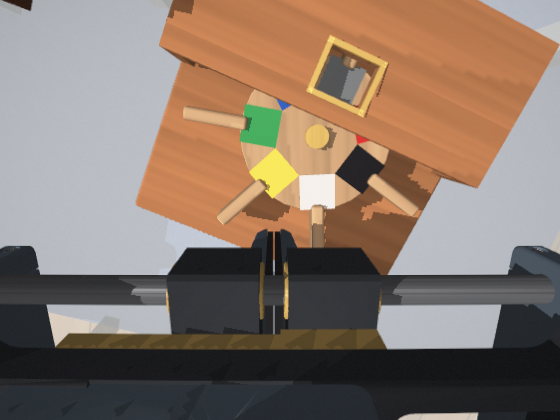

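Grey is settled in the window (347,78) and the gap is in the same place, so this is the third and last click.

```bash
python3 -m pendant '[{"delta_pos":[0,1,0],"twist":[0,0,0],"grip":0},{"delta_pos":[0,2,0],"twist":[0,0,0],"grip":0},{"delta_pos":[0,3,0],"twist":[0,0,0],"grip":0},{"delta_pos":[0,3.5,0],"twist":[0,0,0],"grip":0},{"delta_pos":[0,3.5,0],"twist":[0,0,0],"grip":0}]'
python3 -m pendant '[{"delta_pos":[0.3,0,0.7],"twist":[0,0,0],"grip":0},{"delta_pos":[0.6,0,1.3],"twist":[0,0,0],"grip":0},{"delta_pos":[0.7,0,1.7],"twist":[0,0,0],"grip":0},{"delta_pos":[0.8,0,2.3],"twist":[0,0,0],"grip":0},{"delta_pos":[0.8,0,3.0],"twist":[0,0,0],"grip":0}]'
python3 -m pendant '[{"delta_pos":[0,0,0.3],"twist":[0,0,0],"grip":0},{"delta_pos":[-0.1,0,0.6],"twist":[0,0,0],"grip":0},{"delta_pos":[-0.1,0,0.9],"twist":[0,0,0],"grip":0},{"delta_pos":[-0.1,0,1.2],"twist":[0,0,0],"grip":0},{"delta_pos":[-0.2,0,1.4],"twist":[0,0,0],"grip":0}]'
python3 -m pendant '[{"delta_pos":[0,0,0.2],"twist":[0,0,0],"grip":0},{"delta_pos":[-0.1,0,0.3],"twist":[0,0,0],"grip":0},{"delta_pos":[-0.1,0,0.5],"twist":[0,0,0],"grip":0},{"delta_pos":[-0.1,0,0.5],"twist":[0,0,0],"grip":0},{"delta_pos":[-0.1,0,0.5],"twist":[0,0,0],"grip":0}]'
python3 - <<'E'
from h import *
grab("wrist","wrist11"); s=state();print(s['ee_pos'],s['force'])
E
```

```text
time_s: 9.25
ee_pos: [519.1, 5.8, 32.6]
ee_rot: [-90.0, -0.1, -165.1]
force: [0.3, 0.2, -0.9]
gripper_width: 0.5
time_s: 9.75
ee_pos: [520.1, -25.6, 34.2]
ee_rot: [-90.0, 0.0, -165.1]
force: [-0.3, 1.5, -0.4]
gripper_width: 0.8
time_s: 10.25
ee_pos: [525.4, -38.7, 33.9]
ee_rot: [-90.0, -0.0, -165.1]
force: [-0.2, 0.7, 0.5]
gripper_width: 0.2
time_s: 10.75
ee_pos: [527.7, -42.9, 33.9]
ee_rot: [-90.0, -0.0, -165.1]
force: [-0.2, -1.3, -0.0]
gripper_width: 0.7
[527.67899876 -42.8668992   33.91563758] [-0.55110557  0.4303608   0.39613216]
```

View pics/wrist11.png

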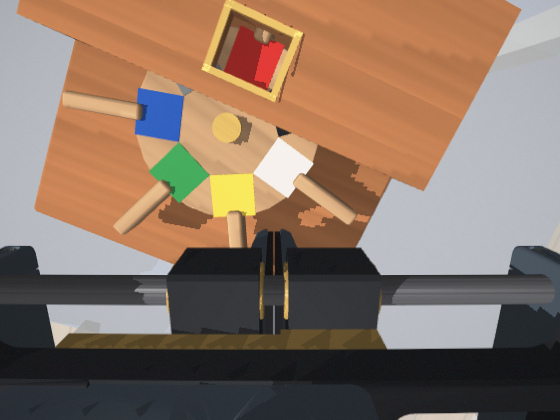

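```bash
python3 -m pendant '[{"delta_pos":[0,-1,0.1],"twist":[0,0,0],"grip":0},{"delta_pos":[0,-3,0.1],"twist":[0,0,0],"grip":0},{"delta_pos":[0,-7,0],"twist":[0,0,0],"grip":0},{"delta_pos":[0,-11,0],"twist":[0,0,0],"grip":0},{"delta_pos":[0,-15,0],"twist":[0,0,0],"grip":0}]'
python3 -m pendant '[{"delta_pos":[4,0,1],"twist":[0,0,0],"grip":0},{"delta_pos":[8,0,3],"twist":[0,0,0],"grip":0},{"delta_pos":[12,0,6],"twist":[0,0,0],"grip":0},{"delta_pos":[16,0,8],"twist":[0,0,0],"grip":0},{"delta_pos":[20,0,10],"twist":[0,0,0],"grip":0}]'
python3 -m pendant '[{"delta_pos":[2,0,4],"twist":[0,0,0],"grip":0},{"delta_pos":[4,0,8],"twist":[0,0,0],"grip":0},{"delta_pos":[4,0,12],"twist":[0,0,0],"grip":0},{"delta_pos":[4,0,16],"twist":[0,0,0],"grip":0},{"delta_pos":[4,0,16],"twist":[0,0,0],"grip":0}]'
python3 - <<'E'
from h import *
p,d,ci=grab("top","top2"); grab("scene","scene2"); s=state();print(s['ee_pos'],s['force'])
b=p[:,:,::-1]; cv2.imwrite("pics/top2c.png",cv2.convertScaleAbs(cv2.resize(b[160:275,235:350],None,fx=5,fy=5,interpolation=cv2.INTER_CUBIC),alpha=1.6))
df=np.abs(p.astype(int)-np.load("top0.npz")['p']).max(2)>40; ys,xs=np.nonzero(df[:290]); print(df[:290].sum(), (xs.min(),xs.max(),ys.min(),ys.max()) if len(xs) else None)
E
```

```text
time_s: 11.3
ee_pos: [527.5, -42.8, 186.3]
ee_rot: [-90.0, 0.0, -165.1]
force: [0.2, -0.9, 0.8]
gripper_width: 0.4
time_s: 11.8
ee_pos: [358.8, -191.9, 184.8]
ee_rot: [-89.9, 0.1, -165.1]
force: [1.1, -0.9, -1.3]
gripper_width: 0.6
time_s: 12.3
ee_pos: [363.7, -360.3, 184.6]
ee_rot: [-89.8, 0.1, -165.3]
force: [-0.2, -0.2, -0.3]
gripper_width: 0.6
[ 362.21517658 -355.9049376   184.05026564] [ 0.18810635 -0.02295354 -0.73180133]
364 (np.int64(274), np.int64(547), np.int64(199), np.int64(289))
```

View pics/top2c.png

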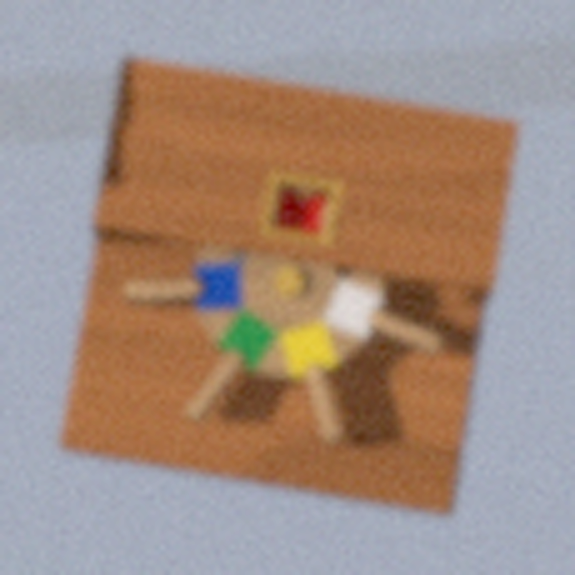

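View pics/top2.png

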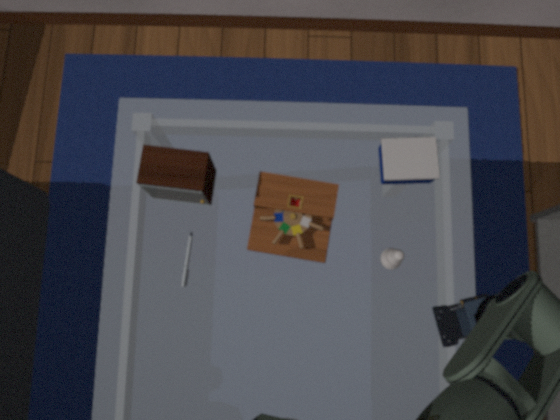

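View pics/scene2.png

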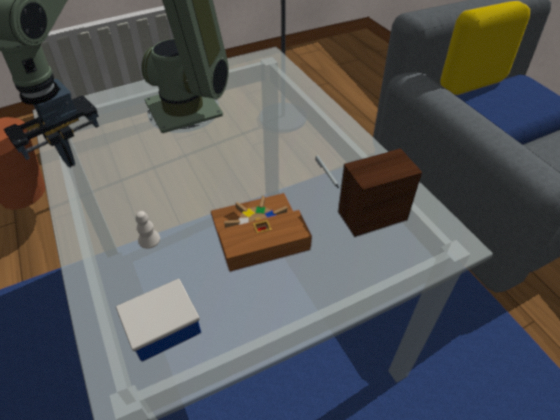

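Red rests in the window and the calendar's corners sit at the same pixels as at the start. Everything else is unmoved and the hand is well clear.

```bash
python3 -m pendant '[{"delta_pos":[0,0,0],"twist":[0,0,0],"grip":0},{"delta_pos":[0,0,0],"twist":[0,0,0],"grip":0},{"delta_pos":[0,0,0],"twist":[0,0,0],"grip":0},{"delta_pos":[0,0,0],"twist":[0,0,0],"grip":0},{"delta_pos":[0,0,0],"twist":[0,0,0],"grip":0}]'
python3 -c "
from workcell import job; print(job.job_done())"
```

```text
time_s: 12.9
ee_pos: [362.6, -355.4, 184.1]
ee_rot: [-90.0, 0.0, -165.1]
force: [-0.5, -0.0, 0.5]
gripper_width: 0.4
the job is handed in; nothing more can be done
None
```

The red field is resting in the calendar's window and I have handed the job in; the hand-in gives no verdict. The wheel started on green. With the closed fingertips in the front gap I flicked it anticlockwise three single clicks: blue, grey, then red. I lifted out and let it settle after each click.

- **Final state:** the last overhead picture shows red squarely in the window and the tabs at their resting angles. The calendar's corners are at the same pixels as at the start.
- **Other objects:** the display box, figurine, lidded box and pen look unmoved in the overhead and scene pictures.
- **Forces and time:** the highest force I read while pushing was about 2.4 N, and the job took 12.9 s.
- **Hand:** it finished clear of everything, about 180 mm above the table and well to the side of the calendar.
- **Disagreement:** the wrist camera placed the wheel axis 2–3 mm from the overhead camera's position, which is roughly the calibration error. No check failed.

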